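# Load the bur block and close the instrument tin

### The job

Finish packing the steel instrument tin for the steriliser: stand the rectangular bur block upright on the free part of the tin's floor, then put the tin's own rectangular lid on so that it sits fully down on the rim all round. Set both down gently rather than letting them drop, and leave the small round lid where it lies.

Things in the scene. Friction and masses are not known exactly. Their poses are not given: they have to be found in the camera images.
- tin: Open steel box with three instruments in it, fixed. Outside 120 (x) x 170 (y) x 56 mm high; walls and floor 4 mm, inside 112 x 162 mm. Origin: centre of its underside, on the table; z up. The instruments, fixed and up to 14 mm above the table, fill its +x side from x = +28 mm outward; the floor from x = -56 to +28 mm is free. It stands left or right, turned up to 20 degrees.
- bur_block: Aluminium block 50 (x) x 28 (y) x 28 mm high, with rows of tiny drill bits (burs) standing 10 mm out of its top; about 100 g, loose, upright on the table, turned up to 23 degrees. Origin: centre of its underside; z up. Grip it across the 28 mm. A round aluminium stand without burs, 44 mm across, is not it.
- lid: Steel plate 144 (x) x 194 (y) x 4 mm, 300 g, resting on its lip: 8 mm deep, 88 x 138 mm, it enters the tin with 12 mm to spare all round. Origin: centre of the lip's underside, on the table; z up; on the tin 48 mm above the tin's origin, long sides together, either way round. Bar handle over the middle, 70 (x) x 14 x 14 mm, centre 38 mm above the origin, 19 mm free below. Turned up to 20 degrees.
- round_lid: Round steel lid with a small knob, 90 mm across and 37 mm high, of another container. Origin: centre of its underside. It lies loose on the table between the tin and the rectangular lid and is to stay there.

How it is judged (in metres and radians):
On the way:
1. the bur block stands upright on the tin's floor, let go, before the lid goes on (x of bur_block in the frame of tin between -0.058 and 0.058 m and y of bur_block in the frame of tin between -0.083 and 0.083 m and z of bur_block in the frame of tin between 0 and 0.009 m and angle between bur_block's own z axis and vertical below 0.17 rad and contact force between the fingers and bur_block below 0.1 N), for 0.2 s.
At the end, for the whole second after the job is handed in: The bur block stands upright (within 10 degrees) on the tin's floor, and the tin's lid lies fully down on the rim: its lip inside the tin (centre within 15 mm, long sides within 12 degrees, height within 4 mm, tilt under 3.4 degrees). Both are released and at rest (all of step 1 and x of lid in the frame of tin between -0.015 and 0.015 m and y of lid in the frame of tin between -0.015 and 0.015 m and z of lid in the frame of tin between 0.044 and 0.052 m and angle between lid's own z axis and vertical below 0.06 rad and angle between the y axis of lid and the y axis of tin, either way round below 0.21 rad and contact force between the fingers and lid below 0.1 N and linear speed of each of lid, bur_block below 0.02 m/s); the robot touches nothing.
It fails at once if the lid was let fall from more than 50 mm above its seat (height (world z) of lid above 0.1 m and contact force between anything else and lid below 0.02 N).
It fails at once if the bur block was let fall from more than 50 mm above the tin's floor (height (world z) of bur_block above 0.055 m and contact force between anything else and bur_block below 0.02 N).
It fails at once if the round lid was moved by more than 40 mm (distance of round_lid from where it was at the start of the episode above 0.04 m).
It also fails if it takes over 72 s, if anything falls off the work surface, if the arm or the gripper's body presses on something with over 40 N, if the wrist force passes 120 N, or if a joint passes its speed limit or range.

### The arm

A 6-joint arm with a two-finger parallel gripper is mounted at the origin on the work surface. World frame = base frame: x ahead of the robot, y to its left, z up, the work surface at z = 0. Lengths are in mm, angles in rad, forces in N, time in s.
With the tool pointing down it reaches from about 350 to 775 mm from the base axis. Payload 7.3 kg.
Tool frame: the origin (TCP) lies on the centre line of the jaws, within the pads' length; the fingertips stand 22 mm ahead of it and the grasp point (between the pads) lies 3 mm ahead of it; z points along the fingers, y is the direction in which the jaws open and shut (so a half turn about z gives the same grasp; the last joint's range is limited). The gripper opens to 92 mm and grips with 3 to 60 N. Pads are 19 mm wide; open, the fingers measure 130 mm over their backs; the gripper's body (75 mm by 190 mm) begins 47 mm behind the grasp point.
Start: joints at [-1.46, 0.342, 1.524, -0, 1.275, -0.146], TCP at [133.365, -507.796, 248.741] pointing down, gripper open.
Joint ranges: [-2.53, 2.53], [-0.77, 2.02], [0.04, 2.7], [-1, 4.14], [0.28, 2.66], [-3.11, 3.11]. Speed limits (rad/s): [2.57, 2.57, 3.14, 3.14, 3.14, 3.14].

### API

Orientations are given as [roll, pitch, yaw] about the fixed x, y, z axes, in that order (R = Rz(yaw) Ry(pitch) Rx(roll)).
In Python, from plant import get_obs, capture, close_job gives the robot as it stands.
- The arm moves only by the tool carry_out, never from a script. Its arguments are lists of equal length, an entry for each row: "xyz": the shift along the tool's x, y, z scaled (see below), a list of three; "dr": the turn, a rotation vector about the tool's x, y, z scaled (see below), a list of three. A call has 1 to 8 rows; each row shifts and turns the commanded pose from where the row before left it, along the tool's axes as they then stand; what a row does not reach is not made up. The controller multiplies each number of a shift by 0.06 m and each number of a turn by 8 degrees. A row lasts 1/8 s, in which the tool goes at most 62.5 mm and 10.7 degrees, less where a joint would pass 70% of its speed; a pose out of reach is approached as far as the arm can. A call with a number of a shift or a turn outside -1 to 1 is refused whole. A call with a gripper value outside its range is refused whole. "gripper" is the gripper's target within -1 to 1 (fully open at 1, half-way at 0, shut at -1), set as the call begins (left out, the last holds). The fingers move at their own pace and stop on an object; the grip force is fixed at half the most. Time passes only in rows, so rows that do not move let the fingers close. It gives the time, the measured TCP pose, the force and the opening at its end, in the units of the state.
- get_obs(): the state, without advancing time (a new reading comes with each control period).
- capture(name): name is "scene" or "top" or "wrist"; returns a dict with "image" (400x640x3 uint8, blue, green, red), "fx", "fy", "cx", "cy" (pixels), "pose" (4x4, takes a point from camera to world coordinates). Camera axes: x right, y up, looking along -z (the intrinsics and any distortion apply to the point x, -y, -z); pixel columns grow to the right and rows downward; lengths in mm; the calibration is good to about 2 mm. The wrist camera is an equidistant fisheye: a pixel r from the principal point sees the ray r / f radians off the axis. A picture is of the moment at which its call begins. There is no depth.
- close_job(): hands the job in, once; it reports no verdict.
The state is a dict: "time": time; "joint_positions": joint angles; "dq": joint speeds; "tau": joint torques, N m; "tool_pos": TCP position; "tcp_rot": TCP orientation; "contact_force": force on the tool from outside, world axes, zero at the start; "moment": the same for the moment, N m; "grip_width": finger opening in mm.
Only numpy, scipy, OpenCV 4.12 (cv2) and the standard library are available. Lean on these libraries where they do the work, as an engineer would, in place of code of your own. Each camera call takes 0.05 s, during which the arm holds its last target.

## Working session

There is one attempt and no reset: what is moved stays moved. The work goes in short steps, Python scripts to look and compute and a tool call to move; the robot and the scene stay as the last step left them, time stands still between calls to the robot, and variables do not carry over. Pictures are saved under pics/ and viewed, and the job is handed in when it is done.

Besides the shell and the picture viewer there is one more tool, called after "Call:" by a JSON object that holds its "fn" and its "kwargs", one argument or row to a line. carry_out: Moves the arm, as the interface text tells. Shifts and turns lie within -1 to 1; 1 stands for 0.06 m of shift or 8 degrees of turn. Its arguments: {"type":"object","properties":{"xyz":{"type":"array"},"dr":{"type":"array"},"gripper":{"type":"number"}},"required":["xyz","dr"]}

```bash
ls; mkdir -p pics; python3 - <<'E'
from plant import *
import cv2
print(get_obs())
for n in ["scene","top","wrist"]:
    c=capture(n); cv2.imwrite(f"pics/{n}0.png",c["image"]); print(n,c["fx"],c["fy"],c["cx"],c["cy"],c["pose"],[k for k in c])
E
```

```text
pics
{'time': 0.0, 'joint_positions': array([-1.45999816e+00,  3.42709493e-01,  1.52502199e+00,  3.48687629e-05,
        1.27542594e+00, -1.45991647e-01]), 'dq': array([-0.00011279,  0.00122074,  0.00163656, -0.00037041,  0.00019444,
        0.00025838]), 'tau': array([-1.39109776e-03, -4.31244743e+01, -2.44221014e+01,  7.17408629e-02,
        5.59722050e-02, -1.22295064e-04]), 'tool_pos': array([ 133.33051178, -507.39131452,  248.05008385]), 'tcp_rot': array([-3.14004938e+00, -2.60621168e-04,  2.56779436e-01]), 'contact_force': array([-0.31316332, -0.63595246, -0.22271122]), 'moment': array([-0.01343442, -0.01295928, -0.00585849]), 'grip_width': 91.7117964021901}
scene 491.27325315073875 491.27325315073875 316.6386552285734 201.2312983703183 [[-8.92855696e-01 -2.47305558e-01  3.76362414e-01  9.26649107e+02]
 [ 4.49699977e-01 -5.34251117e-01  7.15783260e-01  6.71993607e+02]
 [ 2.40548614e-02  8.08341329e-01  5.88222457e-01  6.17472458e+02]
 [ 0.00000000e+00  0.00000000e+00  0.00000000e+00  1.00000000e+00]] ['image', 'fx', 'fy', 'cx', 'cy', 'pose']
top 451.16946680541935 451.16946680541935 319.4526291476476 197.79896236047094 [[-1.53548424e-02  9.96493796e-01 -8.22456324e-02  5.10819811e+02]
 [-9.99628331e-01 -1.71520413e-02 -2.11897846e-02 -1.53884039e+01]
 [-2.25261694e-02  8.18896984e-02  9.96386797e-01  9.77649243e+02]
 [ 0.00000000e+00  0.00000000e+00  0.00000000e+00  1.00000000e+00]] ['image', 'fx', 'fy', 'cx', 'cy', 'pose']
wrist 309.70691628693146 309.70691628693146 313.95622876233534 194.89075749161444 [[ 2.54584426e-01  9.27231295e-01  2.74643214e-01  2.08182545e+02]
 [-9.67049917e-01  2.44427002e-01  7.12032237e-02 -4.87653673e+02]
 [-1.10836009e-03 -2.83720929e-01  9.58906255e-01  3.84378236e+02]
 [ 0.00000000e+00  0.00000000e+00  0.00000000e+00  1.00000000e+00]] ['image', 'fx', 'fy', 'cx', 'cy', 'pose']
```

View pics/top0.png

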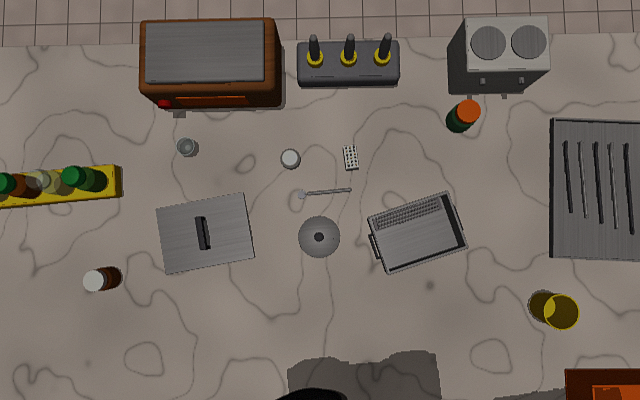

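View pics/scene0.png

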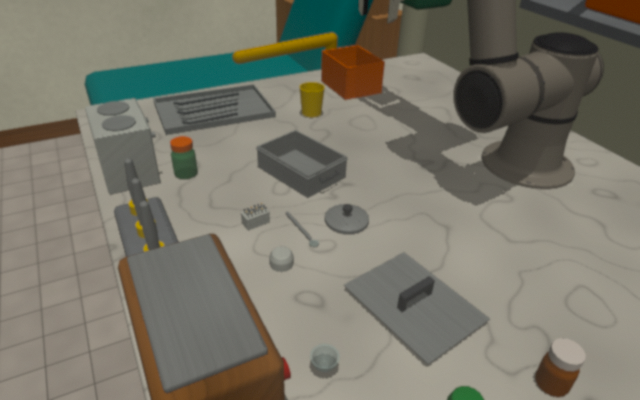

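The top view shows the tin at about (418,232), lid (205,233), bur block (350,157), round lid (319,237) and the round stand at (290,158). I'll zoom in for the corners.

```bash
python3 - <<'E'
import cv2,numpy as np
im=cv2.imread("pics/top0.png")
for n,(x0,y0,w,h,s) in dict(tin=(355,180,125,100,6),lid=(145,185,120,95,6),blk=(325,135,50,45,12)).items():
    cv2.imwrite(f"pics/z_{n}.png",cv2.resize(im[y0:y0+h,x0:x0+w],None,fx=s,fy=s,interpolation=cv2.INTER_CUBIC))
E
```

```text
(no output)
```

View pics/z_tin.png

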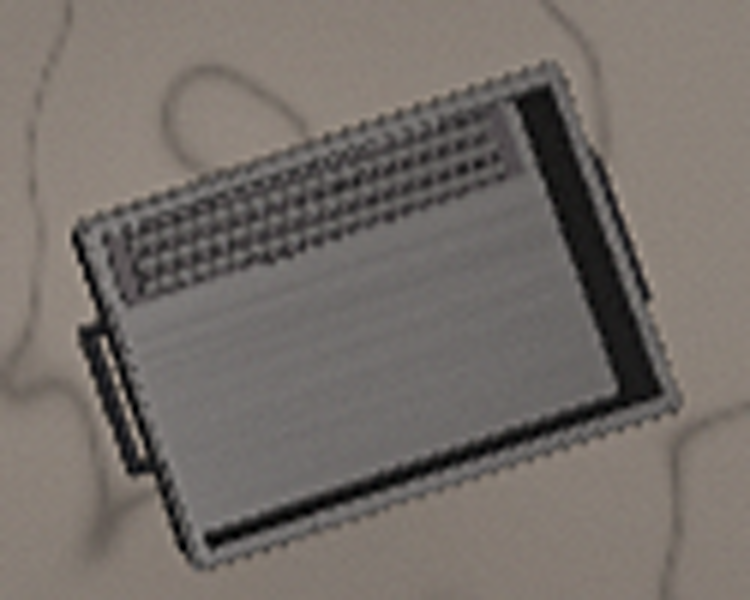

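View pics/z_lid.png

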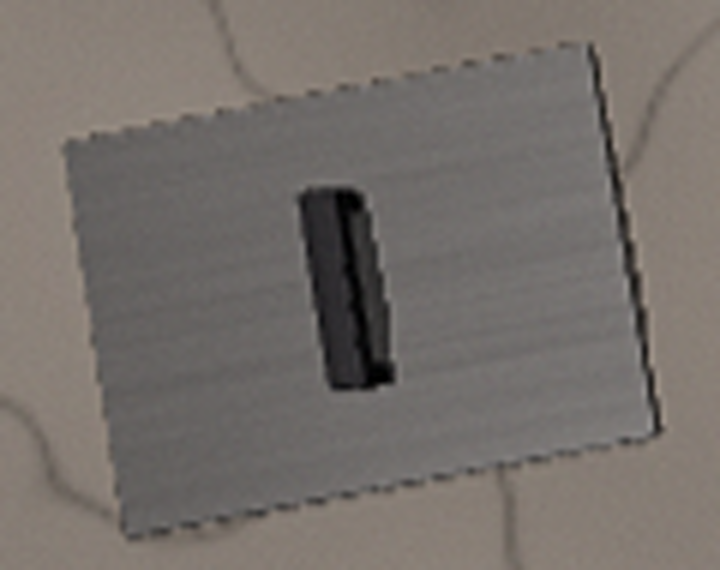

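View pics/z_blk.png

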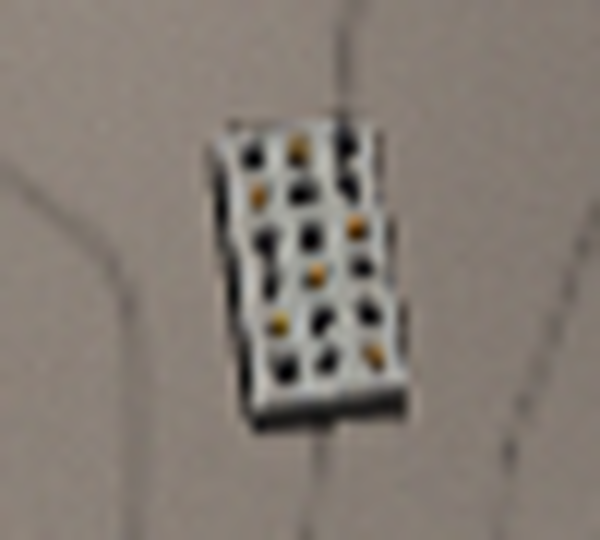

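```bash
cat > h.py <<'E'
import numpy as np
from plant import *
POSE=np.array([[-1.53548424e-02,9.96493796e-01,-8.22456324e-02,5.10819811e+02],[-9.99628331e-01,-1.71520413e-02,-2.11897846e-02,-1.53884039e+01],[-2.25261694e-02,8.18896984e-02,9.96386797e-01,9.77649243e+02]])
def ray(u,v,z,f=451.1694668,cx=319.4526,cy=197.79896,P=POSE):
    d=P[:3,:3]@np.array([(u-cx)/f,-(v-cy)/f,-1]); o=P[:3,3]
    return (o+d*(z-o[2])/d[2])[:2]
def zc(pts,x0,y0,s,z): return np.array([ray((u+.5)/s-.5+x0,(v+.5)/s-.5+y0,z) for u,v in pts])
def rep(n,q):
    e=np.roll(q,-1,0)-q
    print(n,"centre",q.mean(0).round(1),"edges",np.linalg.norm(e,axis=1).round(1),"ang",np.degrees(np.arctan2(e[:,1],e[:,0])).round(1))
E
python3 - <<'E'
from h import *
rep("tin",zc([(78,225),(557,62),(680,402),(203,568)],355,180,6,56))
rep("lid",zc([(66,142),(590,42),(660,432),(125,538)],145,185,6,12))
rep("handle",zc([(300,192),(340,188),(368,386),(330,388)],145,185,6,45))
rep("blk",zc([(218,135),(378,130),(405,390),(255,403)],325,135,12,28))
rep("rl",np.array([ray(319,237,z) for z in (10,20,37,37)]))
E
```

```text
tin centre [ 514.3 -194.2] edges [172.1 121.2 169.9 122.3] ang [ -72.1 -162.4  108.2   18.7]
lid centre [520.1 253. ] edges [192.4 141.9 194.3 143.4] ang [ -80.2 -169.9  100.3    9.3]
handle centre [519.6 252.6] edges [14.  69.1 13.2 68.6] ang [ -85.2 -171.6   92.1    9.1]
blk centre [676. -63.] edges [28.4 46.8 26.6 48.4] ang [ -89.3 -175.4   93.9    6.6]
rl centre [506.7   7.1] edges [0.2 0.4 0.  0.6] ang [-79.7 -79.7   0.  100.3]
```

View pics/wrist0.png

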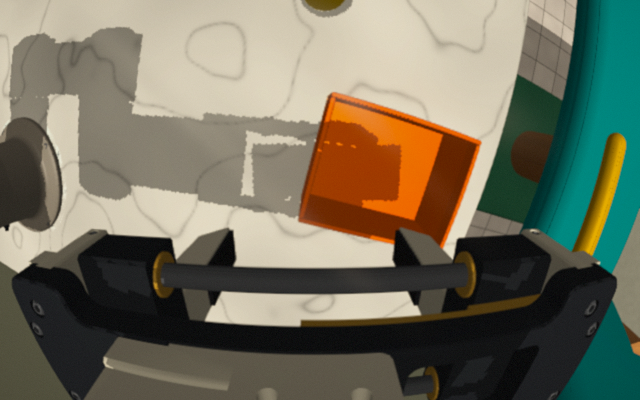

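Sizes check out (tin 171×122, lid 193×142, handle 14×69, block about 48×28). Tin yaw is about 18°, lid about 10°, block about 5°. Next I work out the move to above the block.

```bash
cat >> h.py <<'E'
from scipy.spatial.transform import Rotation as Ro
def plan(x,y,z,yaw):
    o=get_obs(); R=Ro.from_euler('xyz',o["tcp_rot"]); T=Ro.from_euler('xyz',[np.pi,0,np.radians(yaw)])
    rv=np.degrees((R.inv()*T).as_rotvec())/8
    d=np.array([x,y,z])-o["tool_pos"]
    print("t",round(o["time"],2),"pos",o["tool_pos"].round(1),"rpy deg",np.degrees(o["tcp_rot"]).round(2),"w",round(o["grip_width"],1),"F",o["contact_force"].round(1))
    print("dr first",rv.round(2),"then shift",(T.inv().apply(d)/60).round(3),"| shift in current axes",(R.inv().apply(d)/60).round(3))
E
python3 -c "
from h import *
plan(676,-63,150,5)"
```

```text
t 0.15 pos [ 133.4 -507.5  248.2] rpy deg [-1.7994e+02 -1.0000e-02  1.4720e+01] w 91.6 F [-0.3 -0.6 -0. ]
dr first [-0.01 -0.    1.21] then shift [ 9.655 -6.592  1.637] | shift in current axes [10.629 -4.866  1.644]
```

Call:
{"fn": "carry_out", "kwargs": {
  "xyz": [
    [0,0,0],
    [0,0,0],
    [0.3,-0.2,0],
    [0.7,-0.5,0],
    [0.7,-0.5,0],
    [0.7,-0.5,0],
    [0.7,-0.5,0],
    [0.7,-0.5,0]
  ],
  "dr": [
    [0,0,0.6],
    [0,0,0.6],
    [0,0,0],
    [0,0,0],
    [0,0,0],
    [0,0,0],
    [0,0,0],
    [0,0,0]
  ],
  "gripper": 1
}}

```text
time: 1.15
tool_pos: [347.4, -323.7, 248.8]
tcp_rot: [-3.141, -0.0, 0.091]
contact_force: [0.1, -0.1, 1.0]
grip_width: 91.8
```

```bash
python3 -c "
from h import *
plan(676,-63,150,5)"
```

```text
t 1.15 pos [ 347.4 -323.7  248.8] rpy deg [-1.7999e+02 -1.0000e-02  5.2300e+00] w 91.8 F [ 0.1 -0.1  1. ]
dr first [-0.   -0.    0.03] then shift [ 5.834 -3.852  1.646] | shift in current axes [ 5.849 -3.828  1.648]
```

Call:
{"fn": "carry_out", "kwargs": {
  "xyz": [
    [0.8,-0.53,0.1],
    [0.8,-0.53,0.2],
    [0.8,-0.53,0.25],
    [0.8,-0.53,0.25],
    [0.8,-0.53,0.25],
    [0.8,-0.53,0.25],
    [0.7,-0.45,0.25],
    [0.35,-0.22,0.1]
  ],
  "dr": [
    [0,0,0],
    [0,0,0],
    [0,0,0],
    [0,0,0],
    [0,0,0],
    [0,0,0],
    [0,0,0],
    [0,0,0]
  ]
}}

```text
time: 2.15
tool_pos: [675.7, -60.9, 147.9]
tcp_rot: [-3.14, 0.002, 0.094]
contact_force: [-0.4, -0.1, 0.4]
grip_width: 92.2
```

```bash
python3 -c "
from h import *
import cv2
plan(676,-63,150,5)
c=capture('wrist'); cv2.imwrite('pics/wrist1.png',c['image']); print(c['pose'].round(4).tolist())
plan(676,-63,28,5)
"
```

```text
t 2.15 pos [675.7 -60.9 147.9] rpy deg [-1.7993e+02  1.2000e-01  5.3700e+00] w 92.2 F [-0.4 -0.1  0.4]
dr first [-0.01  0.01  0.05] then shift [ 0.002  0.035 -0.034] | shift in current axes [ 0.001  0.035 -0.034]
[[0.0942, 0.954, 0.2847, 753.029], [-0.9956, 0.0905, 0.0259, -53.4088], [-0.001, -0.2859, 0.9583, 284.0084], [0.0, 0.0, 0.0, 1.0]]
t 2.2 pos [676.9 -59.5 147.3] rpy deg [-1.7989e+02  7.0000e-02  5.4100e+00] w 91.7 F [-0.6  1.1  0.2]
dr first [-0.01  0.01  0.05] then shift [-0.02   0.056  1.989] | shift in current axes [-0.018  0.06   1.989]
```

View pics/wrist1.png

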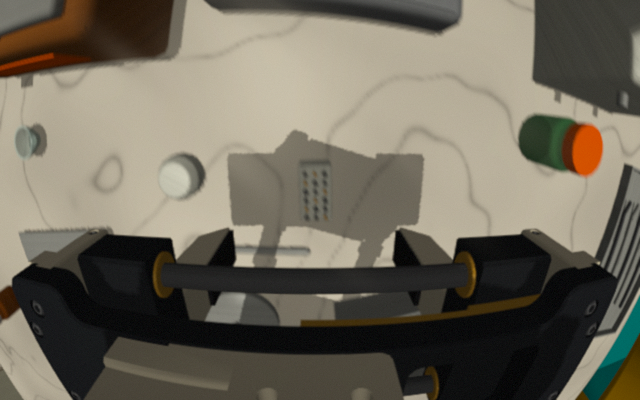

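The wrist view shows the block at (301–331, 160–222), midway between the fingers at about x=315 and parallel to them. I'll cross-check its position from these pixels.

```bash
cat >> h.py <<'E'
def wray(u,v,z,P,f=309.707,cx=313.956,cy=194.891):
    P=np.array(P); a=np.array([u-cx,v-cy]); r=np.hypot(*a); th=r/f
    s=np.sin(th)/r if r>0 else 1/f
    d=P[:3,:3]@np.array([a[0]*s,-a[1]*s,-np.cos(th)]); o=P[:3,3]
    return (o+d*(z-o[2])/d[2])[:2]
E
python3 - <<'E'
from h import *
import cv2
im=cv2.imread("pics/wrist1.png"); cv2.imwrite("pics/zw1.png",cv2.resize(im[145:240,265:370],None,fx=6,fy=6,interpolation=cv2.INTER_CUBIC))
E
```

```text
(no output)
```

View pics/zw1.png

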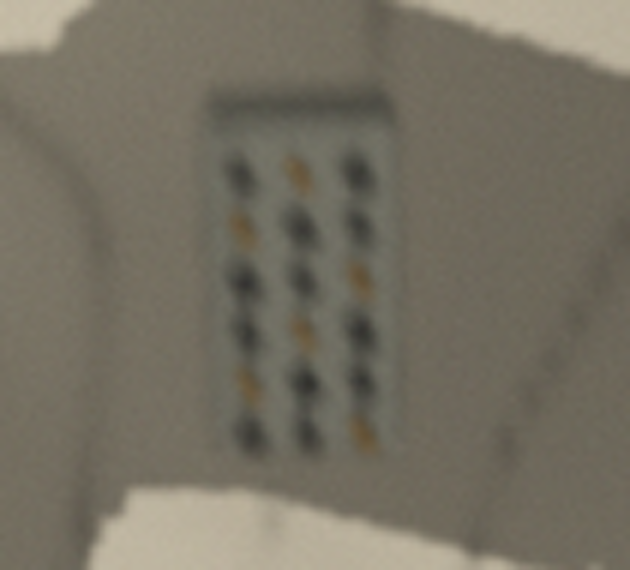

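```bash
python3 - <<'E'
from h import *
P=[[0.0942, 0.954, 0.2847, 753.029], [-0.9956, 0.0905, 0.0259, -53.4088], [-0.001, -0.2859, 0.9583, 284.0084]]
q=np.array([wray((u+.5)/6-.5+265,(v+.5)/6-.5+145,28,P) for u,v in [(207,118),(394,118),(398,462),(222,462)]])
rep("blk wrist",q)
plan(674.5,-62,28,5)
E
```

```text
blk wrist centre [678.2 -61.5] edges [26.2 51.7 26.1 51.7] ang [ -84.6 -173.1   95.4    7.1]
t 2.2 pos [676.9 -59.5 147.3] rpy deg [-1.7989e+02  7.0000e-02  5.4100e+00] w 91.7 F [-0.6  1.1  0.2]
dr first [-0.01  0.01  0.05] then shift [-0.043  0.038  1.989] | shift in current axes [-0.041  0.041  1.989]
```

Both views agree: the block is at about (677, −62), yaw about 5.5°. Descending to grasp it.

Call:
{"fn": "carry_out", "kwargs": {
  "xyz": [
    [0,0.04,0.1],
    [0,0,0.4],
    [0,0,0.5],
    [0,0,0.5],
    [0,0,0.3],
    [0,0,0.15],
    [0,0,0.03],
    [0,0,0]
  ],
  "dr": [
    [0,0,0],
    [0,0,0],
    [0,0,0],
    [0,0,0],
    [0,0,0],
    [0,0,0],
    [0,0,0],
    [0,0,0]
  ]
}}

```text
time: 3.2
tool_pos: [675.8, -67.3, 31.9]
tcp_rot: [3.141, -0.002, 0.089]
contact_force: [0.6, 0.6, 0.9]
grip_width: 91.9
```

Call:
{"fn": "carry_out", "kwargs": {
  "xyz": [
    [0,0,0],
    [0,0,0],
    [0,0,0],
    [0,0,0],
    [0,0,0],
    [0,0,0],
    [0,0,0],
    [0,0,0]
  ],
  "dr": [
    [0,0,0],
    [0,0,0],
    [0,0,0],
    [0,0,0],
    [0,0,0],
    [0,0,0],
    [0,0,0],
    [0,0,0]
  ],
  "gripper": -1
}}

```text
time: 4.2
tool_pos: [675.2, -67.1, 30.9]
tcp_rot: [3.142, 0.0, 0.089]
contact_force: [1.1, 0.5, 0.9]
grip_width: 27.6
```

```bash
python3 -c "
from h import *
import cv2
c=capture('wrist'); cv2.imwrite('pics/wrist2.png',c['image'])
th=np.radians(18);p=np.array([514.3,-194.2])+(-14)*np.array([np.cos(th),np.sin(th)]);print(p)
plan(*p,130,18)
"
```

```text
[ 500.98520877 -198.52623792]
t 4.25 pos [675.2 -67.1  30.8] rpy deg [-180.      0.      5.12] w 27.4 F [-0.6  0.1 -0.2]
dr first [-0.    0.   -1.61] then shift [-3.439  1.187 -1.653] | shift in current axes [-3.088  1.923 -1.652]
```

View pics/wrist2.png

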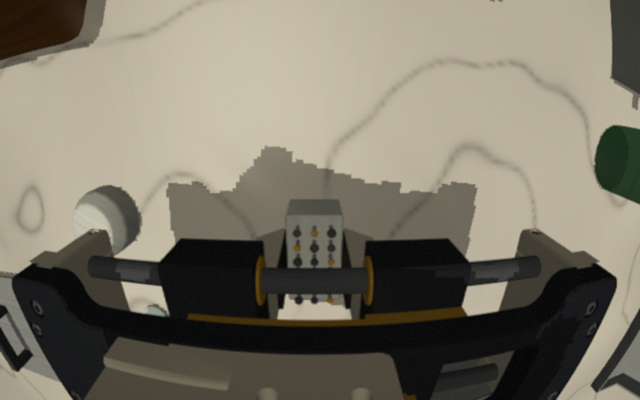

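Width is 27.4 mm: the block is held between the pads and stands upright at (286–343, 200–305). Lift and move over the tin.

Call:
{"fn": "carry_out", "kwargs": {
  "xyz": [
    [0,0,-0.2],
    [0,0,-0.45],
    [0,0,-0.5],
    [0,0,-0.4],
    [0,0,-0.1],
    [0,0,0],
    [0,0,0],
    [0,0,0]
  ],
  "dr": [
    [0,0,0],
    [0,0,0],
    [0,0,0],
    [0,0,0],
    [0,0,0],
    [0,0,-0.5],
    [0,0,-0.6],
    [0,0,-0.5]
  ]
}}

```text
time: 5.25
tool_pos: [674.7, -67.1, 129.1]
tcp_rot: [-3.141, 0.001, 0.315]
contact_force: [-0.1, -0.0, -1.3]
grip_width: 27.8
```

Call:
{"fn": "carry_out", "kwargs": {
  "xyz": [
    [-0.3,0.1,0],
    [-0.6,0.2,0],
    [-0.65,0.23,0],
    [-0.65,0.23,0],
    [-0.6,0.2,0],
    [-0.45,0.15,0],
    [-0.19,0.08,0],
    [0,0,0]
  ],
  "dr": [
    [0,0,0],
    [0,0,0],
    [0,0,0],
    [0,0,0],
    [0,0,0],
    [0,0,0],
    [0,0,0],
    [0,0,0]
  ]
}}

```text
time: 6.25
tool_pos: [500.8, -198.9, 129.8]
tcp_rot: [-3.141, -0.0, 0.312]
contact_force: [-0.8, 0.7, -1.2]
grip_width: 28.0
```

```bash
python3 -c "
from h import *
import cv2
for n in ('wrist','top','scene'):
  c=capture(n); cv2.imwrite(f'pics/{n}3.png',c['image'])
  if n=='wrist': print(c['pose'].round(4).tolist())
plan(501,-198.5,130,18)
"
```

```text
[[0.3071, 0.9125, 0.2701, 574.4104], [-0.9517, 0.2944, 0.0873, -174.8487], [0.0001, -0.2839, 0.9589, 266.0539], [0.0, 0.0, 0.0, 1.0]]
t 6.4 pos [ 501.6 -198.1  129.8] rpy deg [ 1.800e+02 -2.000e-02  1.796e+01] w 27.7 F [-1.2 -1.3 -0.7]
dr first [ 0.   -0.   -0.01] then shift [-0.011  0.004 -0.003] | shift in current axes [-0.011  0.004 -0.003]
```

View pics/wrist3.png

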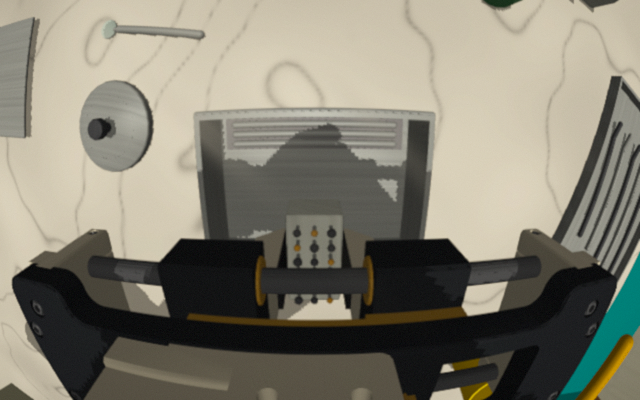

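View pics/top3.png

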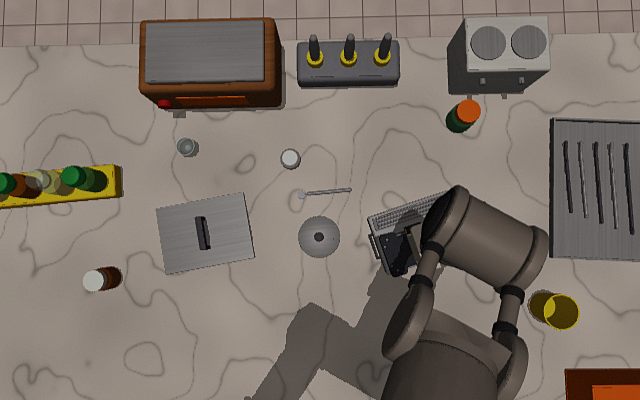

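The wrist view shows the tin square to the tool, its far rim corners at (195,113) and (434,112) and the block centred at x≈315. I'll check those corners against the top-view fit.

```bash
python3 - <<'E'
from h import *
P=[[0.3071, 0.9125, 0.2701, 574.4104], [-0.9517, 0.2944, 0.0873, -174.8487], [0.0001, -0.2839, 0.9589, 266.0539]]
a=wray(195,113,56,P);b=wray(434,112,56,P);print(a,b,np.linalg.norm(a-b))
th=np.radians(18);R=np.array([[np.cos(th),-np.sin(th)],[np.sin(th),np.cos(th)]])
for s in (85,-85): print(R@np.array([60,s])+[514.3,-194.2])
plan(501,-198.5,35,18)
E
```

```text
[546.74193697 -95.81642326] [ 599.15718137 -255.74909448] 168.30275448439062
[545.09694646 -94.81917645]
[ 597.6298355  -256.49878422]
t 6.4 pos [ 501.6 -198.1  129.8] rpy deg [ 1.800e+02 -2.000e-02  1.796e+01] w 27.7 F [-1.2 -1.3 -0.7]
dr first [ 0.   -0.   -0.01] then shift [-0.011  0.004  1.58 ] | shift in current axes [-0.012  0.004  1.58 ]
```

Agreement within 2 mm. Lower the block.

Call:
{"fn": "carry_out", "kwargs": {
  "xyz": [
    [0,0,0.15],
    [0,0,0.3],
    [0,0,0.35],
    [0,0,0.3],
    [0,0,0.2],
    [0,0,0.15],
    [0,0,0.05],
    [0,0,0]
  ],
  "dr": [
    [0,0,0],
    [0,0,0],
    [0,0,0],
    [0,0,0],
    [0,0,0],
    [0,0,0],
    [0,0,0],
    [0,0,0]
  ]
}}

```text
time: 7.4
tool_pos: [501.0, -198.6, 40.1]
tcp_rot: [3.141, -0.0, 0.313]
contact_force: [-0.4, -0.3, -0.7]
grip_width: 27.9
```

Call:
{"fn": "carry_out", "kwargs": {
  "xyz": [
    [0,0,0.02],
    [0,0,0.02],
    [0,0,0],
    [0,0,0]
  ],
  "dr": [
    [0,0,0],
    [0,0,0],
    [0,0,0],
    [0,0,0]
  ]
}}

```text
time: 7.9
tool_pos: [500.8, -198.6, 37.6]
tcp_rot: [3.141, -0.0, 0.313]
contact_force: [0.0, 0.7, -1.4]
grip_width: 27.9
```

Call:
{"fn": "carry_out", "kwargs": {
  "xyz": [
    [0,0,0.015],
    [0,0,0.015],
    [0,0,0],
    [0,0,0]
  ],
  "dr": [
    [0,0,0],
    [0,0,0],
    [0,0,0],
    [0,0,0]
  ]
}}

```text
time: 8.4
tool_pos: [500.8, -198.6, 35.7]
tcp_rot: [3.142, 0.0, 0.313]
contact_force: [-0.0, 0.2, -1.0]
grip_width: 27.5
```

Call:
{"fn": "carry_out", "kwargs": {
  "xyz": [
    [0,0,0.012],
    [0,0,0],
    [0,0,0]
  ],
  "dr": [
    [0,0,0],
    [0,0,0],
    [0,0,0]
  ]
}}

```text
time: 8.78
tool_pos: [500.8, -198.6, 35.0]
tcp_rot: [3.141, 0.0, 0.313]
contact_force: [-0.1, 0.0, -0.3]
grip_width: 27.7
```

Call:
{"fn": "carry_out", "kwargs": {
  "xyz": [
    [0,0,0.012],
    [0,0,0],
    [0,0,0]
  ],
  "dr": [
    [0,0,0],
    [0,0,0],
    [0,0,0]
  ]
}}

```text
time: 9.15
tool_pos: [500.9, -198.6, 34.8]
tcp_rot: [3.141, -0.0, 0.313]
contact_force: [-0.9, 0.9, 4.8]
grip_width: 27.8
```

Contact with the floor (+4.8 N). Release to a 60 mm opening (value 0.3).

Call:
{"fn": "carry_out", "kwargs": {
  "xyz": [
    [0,0,0],
    [0,0,0],
    [0,0,0],
    [0,0,0],
    [0,0,0],
    [0,0,0]
  ],
  "dr": [
    [0,0,0],
    [0,0,0],
    [0,0,0],
    [0,0,0],
    [0,0,0],
    [0,0,0]
  ],
  "gripper": 0.3
}}

```text
time: 9.9
tool_pos: [500.8, -198.6, 34.3]
tcp_rot: [3.142, 0.0, 0.313]
contact_force: [-0.4, 0.6, 0.2]
grip_width: 59.4
```

Call:
{"fn": "carry_out", "kwargs": {
  "xyz": [
    [0,0,-0.1],
    [0,0,-0.3],
    [0,0,-0.5],
    [0,0,-0.6],
    [0,0,-0.5],
    [0,0,-0.3],
    [0,0,-0.1],
    [0,0,0]
  ],
  "dr": [
    [0,0,0],
    [0,0,0],
    [0,0,0],
    [0,0,0],
    [0,0,0],
    [0,0,0],
    [0,0,0],
    [0,0,0]
  ]
}}

```text
time: 10.9
tool_pos: [500.7, -198.5, 178.3]
tcp_rot: [3.141, -0.0, 0.313]
contact_force: [-0.1, -0.3, 0.1]
grip_width: 59.4
```

```bash
python3 -c "
from h import *
import cv2
c=capture('wrist'); cv2.imwrite('pics/wrist4.png',c['image']); print(c['pose'].round(4).tolist())
plan(520,252.8,180,10)
"
```

```text
[[0.3082, 0.9123, 0.2699, 574.3439], [-0.9513, 0.2954, 0.0879, -174.404], [0.0005, -0.2838, 0.9589, 314.5349], [0.0, 0.0, 0.0, 1.0]]
t 10.95 pos [ 500.5 -198.4  177.7] rpy deg [-1.7996e+02  4.0000e-02  1.7910e+01] w 59.5 F [ 0.3 -0.1  0.4]
dr first [-0.    0.01  0.99] then shift [ 1.626 -7.349 -0.038] | shift in current axes [ 2.622 -7.055 -0.035]
```

View pics/wrist4.png

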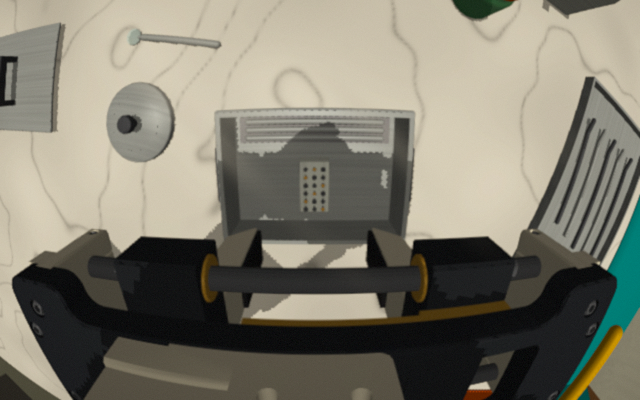

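The block stands upright on the tin floor at (300–329, 161–213), free of the walls and instruments. Now to the lid.

Call:
{"fn": "carry_out", "kwargs": {
  "xyz": [
    [0,0,0],
    [0,0,0],
    [0.05,-0.3,0],
    [0.15,-0.7,0],
    [0.17,-0.75,0],
    [0.17,-0.75,0],
    [0.17,-0.75,0],
    [0.17,-0.75,0]
  ],
  "dr": [
    [0,0,0.5],
    [0,0,0.5],
    [0,0,0],
    [0,0,0],
    [0,0,0],
    [0,0,0],
    [0,0,0],
    [0,0,0]
  ]
}}

```text
time: 11.95
tool_pos: [510.6, 49.5, 177.7]
tcp_rot: [-3.141, 0.001, 0.175]
contact_force: [0.3, 0.2, -0.4]
grip_width: 59.6
```

Call:
{"fn": "carry_out", "kwargs": {
  "xyz": [
    [0.17,-0.75,0],
    [0.17,-0.75,0],
    [0.17,-0.75,0],
    [0.15,-0.6,0],
    [0.08,-0.4,0],
    [0,-0.1,0],
    [0,0,0],
    [0,0,0]
  ],
  "dr": [
    [0,0,0],
    [0,0,0],
    [0,0,0],
    [0,0,0],
    [0,0,0],
    [0,0,0],
    [0,0,0],
    [0,0,0]
  ]
}}

```text
time: 12.95
tool_pos: [520.5, 251.7, 178.2]
tcp_rot: [3.141, 0.0, 0.172]
contact_force: [0.4, 0.3, -0.2]
grip_width: 59.3
```

```bash
python3 -c "
from h import *
import cv2
c=capture('wrist'); cv2.imwrite('pics/wrist5.png',c['image']); print(c['pose'].round(4).tolist())
plan(520,252.8,41,10)
"
```

```text
[[0.1722, 0.9444, 0.28, 596.7711], [-0.9851, 0.1649, 0.0495, 265.4233], [0.0006, -0.2843, 0.9587, 314.3639], [0.0, 0.0, 0.0, 1.0]]
t 13.0 pos [520.6 251.6 178.2] rpy deg [1.7998e+02 1.0000e-02 9.8600e+00] w 59.7 F [0.2 0.3 0.1]
dr first [ 0.    0.   -0.02] then shift [-0.007 -0.021  2.287] | shift in current axes [-0.007 -0.021  2.287]
```

View pics/wrist5.png

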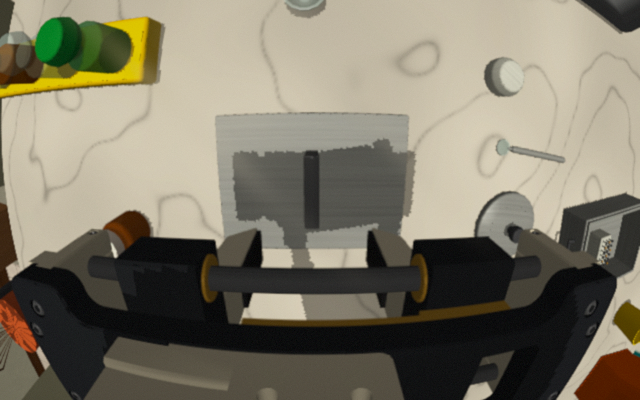

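Handle bar at (304–319, 151–229), aligned and near-centred between the jaws. I'll check quickly, then descend.

```bash
python3 -c "
from h import *
P=[[0.1722, 0.9444, 0.28, 596.7711], [-0.9851, 0.1649, 0.0495, 265.4233], [0.0006, -0.2843, 0.9587, 314.3639]]
for u,v in ((311.3,151),(312,228)): print(wray(u,v,45,P))
"
```

```text
[557.21520254 260.71483846]
[485.78625428 247.73525669]
```

Call:
{"fn": "carry_out", "kwargs": {
  "xyz": [
    [0,-0.02,0.15],
    [0,0,0.4],
    [0,0,0.5],
    [0,0,0.5],
    [0,0,0.4],
    [0,0,0.2],
    [0,0,0.08],
    [0,0,0]
  ],
  "dr": [
    [0,0,0],
    [0,0,0],
    [0,0,0],
    [0,0,0],
    [0,0,0],
    [0,0,0],
    [0,0,0],
    [0,0,0]
  ]
}}

```text
time: 14.0
tool_pos: [520.7, 253.7, 44.8]
tcp_rot: [3.142, -0.001, 0.173]
contact_force: [1.0, -0.3, -0.6]
grip_width: 59.7
```

Call:
{"fn": "carry_out", "kwargs": {
  "xyz": [
    [0,0,0.04],
    [0,0,0],
    [0,0,0]
  ],
  "dr": [
    [0,0,0],
    [0,0,0],
    [0,0,0]
  ]
}}

```text
time: 14.38
tool_pos: [520.6, 253.8, 42.4]
tcp_rot: [-3.142, -0.001, 0.173]
contact_force: [-0.2, 0.1, 0.5]
grip_width: 59.1
```

Call:
{"fn": "carry_out", "kwargs": {
  "xyz": [
    [0,0,0],
    [0,0,0],
    [0,0,0],
    [0,0,0],
    [0,0,0],
    [0,0,0],
    [0,0,0],
    [0,0,0]
  ],
  "dr": [
    [0,0,0],
    [0,0,0],
    [0,0,0],
    [0,0,0],
    [0,0,0],
    [0,0,0],
    [0,0,0],
    [0,0,0]
  ],
  "gripper": -1
}}

```text
time: 15.38
tool_pos: [520.4, 253.8, 42.0]
tcp_rot: [3.142, -0.0, 0.173]
contact_force: [-0.1, 0.8, -1.1]
grip_width: 13.6
```

Call:
{"fn": "carry_out", "kwargs": {
  "xyz": [
    [0,0,-0.1],
    [0,0,-0.2],
    [0,0,-0.3],
    [0,0,-0.4],
    [0,0,-0.4],
    [0,0,-0.2],
    [0,0,-0.1],
    [0,0,0]
  ],
  "dr": [
    [0,0,0],
    [0,0,0],
    [0,0,0],
    [0,0,0],
    [0,0,0],
    [0,0,0],
    [0,0,0],
    [0,0,0]
  ]
}}

```text
time: 16.38
tool_pos: [520.3, 253.7, 143.9]
tcp_rot: [3.141, 0.0, 0.173]
contact_force: [-0.4, -0.6, -3.8]
grip_width: 13.7
```

```bash
python3 -c "
from h import *
import cv2
for n in ('wrist','scene'):
  c=capture(n); cv2.imwrite(f'pics/{n}6.png',c['image'])
plan(514.3,-194.2,145,18)
"
```

```text
t 16.48 pos [520.  253.6 143.2] rpy deg [1.7998e+02 9.0000e-02 9.9100e+00] w 13.7 F [-0.2  0.4 -2.5]
dr first [ 0.    0.01 -1.01] then shift [-2.396  7.069 -0.03 ] | shift in current axes [-1.378  7.335 -0.025]
```

View pics/wrist6.png

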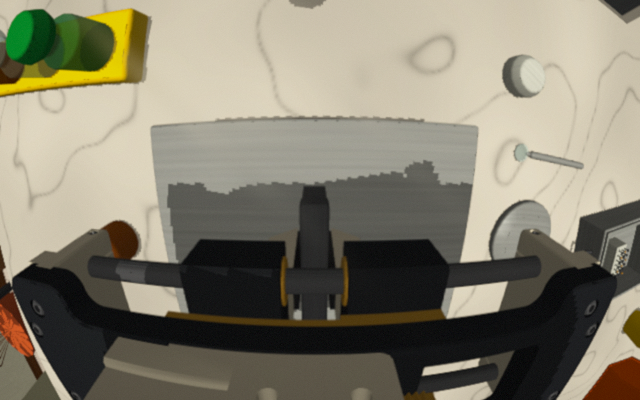

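View pics/scene6.png

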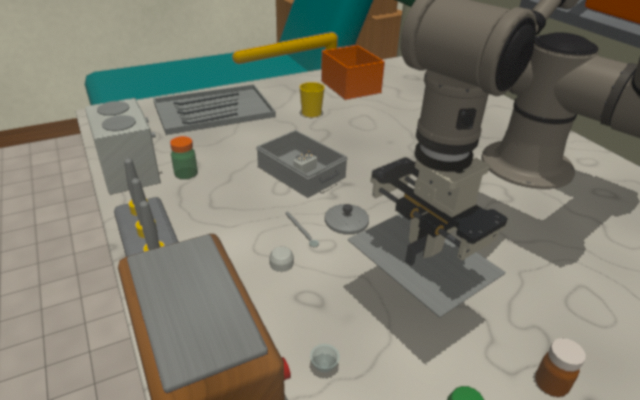

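The lid is held level (width 13.7 mm) about 100 mm up. Carry it to the tin, clear of the 37 mm high round lid.

Call:
{"fn": "carry_out", "kwargs": {
  "xyz": [
    [0,0,0],
    [0,0,0],
    [0,0,0],
    [0,0,0],
    [-0.05,0.2,0],
    [-0.13,0.4,0],
    [-0.2,0.55,0],
    [-0.2,0.6,0]
  ],
  "dr": [
    [0,0,-0.2],
    [0,0,-0.3],
    [0,0,-0.3],
    [0,0,-0.2],
    [0,0,0],
    [0,0,0],
    [0,0,0],
    [0,0,0]
  ]
}}

```text
time: 17.48
tool_pos: [519.4, 141.6, 144.0]
tcp_rot: [3.141, 0.0, 0.313]
contact_force: [0.3, -0.7, -2.5]
grip_width: 14.0
```

Call:
{"fn": "carry_out", "kwargs": {
  "xyz": [
    [-0.2,0.6,0],
    [-0.2,0.6,0],
    [-0.2,0.6,0],
    [-0.2,0.6,0],
    [-0.2,0.6,0],
    [-0.2,0.6,0],
    [-0.2,0.55,0],
    [-0.2,0.5,0]
  ],
  "dr": [
    [0,0,0],
    [0,0,0],
    [0,0,0],
    [0,0,0],
    [0,0,0],
    [0,0,0],
    [0,0,0],
    [0,0,0]
  ]
}}

```text
time: 18.48
tool_pos: [513.5, -153.8, 144.1]
tcp_rot: [3.141, 0.0, 0.312]
contact_force: [-0.0, 1.0, -2.1]
grip_width: 13.6
```

Call:
{"fn": "carry_out", "kwargs": {
  "xyz": [
    [-0.13,0.37,0],
    [-0.08,0.2,0],
    [-0.02,0.1,0],
    [0,0,0],
    [0,0,0],
    [0,0,0]
  ],
  "dr": [
    [0,0,0],
    [0,0,0],
    [0,0,0],
    [0,0,0],
    [0,0,0],
    [0,0,0]
  ]
}}

```text
time: 19.23
tool_pos: [513.4, -193.7, 144.1]
tcp_rot: [-3.142, 0.0, 0.314]
contact_force: [0.0, -0.3, -3.4]
grip_width: 13.7
```

```bash
python3 -c "
from h import *
import cv2
for n in ('wrist','scene'):
  c=capture(n); cv2.imwrite(f'pics/{n}7.png',c['image'])
  if n=='wrist': print(c['pose'].round(4).tolist())
plan(514.3,-194.2,100,18)
"
```

```text
[[0.3091, 0.9119, 0.27, 587.0126], [-0.951, 0.2963, 0.0879, -169.5166], [0.0002, -0.284, 0.9588, 280.3356], [0.0, 0.0, 0.0, 1.0]]
t 19.32 pos [ 513.4 -193.9  144.1] rpy deg [180.    -0.    17.96] w 13.9 F [-0.8 -0.7 -3.2]
dr first [ 0.   -0.   -0.01] then shift [0.013 0.009 0.735] | shift in current axes [0.013 0.009 0.735]
```

View pics/wrist7.png

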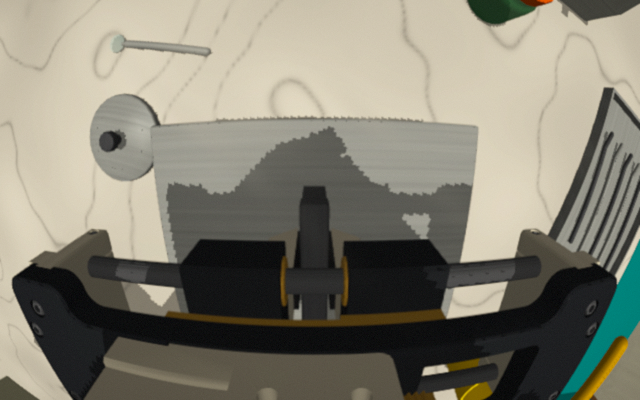

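View pics/scene7.png

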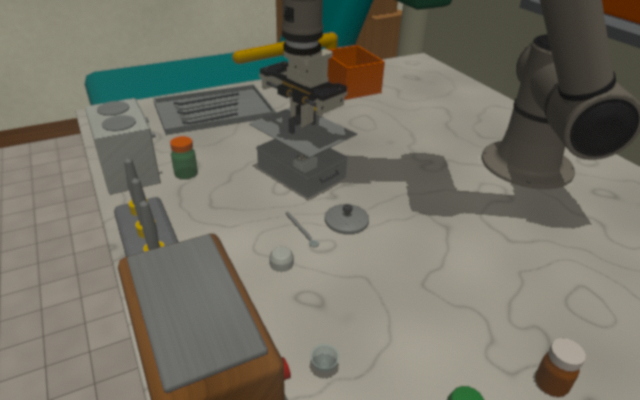

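The lid hangs level over the tin, its far corners at (152,126) and (477,126) in the wrist view. I compute the lid centre from them.

```bash
python3 -c "
from h import *
P=[[0.3091, 0.9119, 0.27, 587.0126], [-0.951, 0.2963, 0.0879, -169.5166], [0.0002, -0.284, 0.9588, 280.3356]]
a=wray(152,126,114,P);b=wray(477.5,126,114,P);e=b-a;yaw=np.arctan2(e[1],e[0])+np.pi/2
print(a,b,np.linalg.norm(e),np.degrees(yaw),'lid centre',(a+b)/2-72*np.array([np.cos(yaw),np.sin(yaw)]))
"
```

```text
[550.88335372 -81.50277841] [ 609.98024717 -263.06178359] 190.9348453776772 18.029908259841015 lid centre [ 511.96735464 -194.5672459 ]
```

Call:
{"fn": "carry_out", "kwargs": {
  "xyz": [
    [0,0,0.1],
    [0,0,0.2],
    [0,0,0.2],
    [0,0,0.15],
    [0,0,0.08],
    [0,0,0.03],
    [0,0,0],
    [0,0,0]
  ],
  "dr": [
    [0,0,0],
    [0,0,0],
    [0,0,0],
    [0,0,0],
    [0,0,0],
    [0,0,0],
    [0,0,0],
    [0,0,0]
  ]
}}

```text
time: 20.32
tool_pos: [513.5, -194.5, 98.9]
tcp_rot: [3.141, -0.001, 0.313]
contact_force: [0.3, -0.6, -2.2]
grip_width: 13.9
```

Lid centre is within 3 mm of the tin's. Nudge +x 2 mm and lower gently.

Call:
{"fn": "carry_out", "kwargs": {
  "xyz": [
    [0.035,0,0.03],
    [0,0,0.03],
    [0,0,0.03],
    [0,0,0.02],
    [0,0,0],
    [0,0,0]
  ],
  "dr": [
    [0,0,0],
    [0,0,0],
    [0,0,0],
    [0,0,0],
    [0,0,0],
    [0,0,0]
  ]
}}

```text
time: 21.08
tool_pos: [515.3, -193.7, 91.9]
tcp_rot: [3.141, 0.0, 0.313]
contact_force: [0.8, -0.2, -3.4]
grip_width: 13.9
```

Call:
{"fn": "carry_out", "kwargs": {
  "xyz": [
    [0,0,0.015],
    [0,0,0.015],
    [0,0,0],
    [0,0,0]
  ],
  "dr": [
    [0,0,0],
    [0,0,0],
    [0,0,0],
    [0,0,0]
  ]
}}

```text
time: 21.58
tool_pos: [515.3, -193.7, 90.0]
tcp_rot: [3.142, 0.0, 0.313]
contact_force: [0.0, -0.1, -3.3]
grip_width: 14.0
```

Call:
{"fn": "carry_out", "kwargs": {
  "xyz": [
    [0,0,0.012],
    [0,0,0],
    [0,0,0]
  ],
  "dr": [
    [0,0,0],
    [0,0,0],
    [0,0,0]
  ]
}}

```text
time: 21.95
tool_pos: [515.3, -193.7, 90.0]
tcp_rot: [3.141, -0.0, 0.313]
contact_force: [-2.8, 0.8, 5.8]
grip_width: 13.6
```

Call:
{"fn": "carry_out", "kwargs": {
  "xyz": [
    [0,0,0.012],
    [0,0,0],
    [0,0,0]
  ],
  "dr": [
    [0,0,0],
    [0,0,0],
    [0,0,0]
  ]
}}

```text
time: 22.32
tool_pos: [515.3, -193.7, 90.0]
tcp_rot: [3.141, -0.0, 0.313]
contact_force: [-4.2, 2.8, 10.4]
grip_width: 14.0
```

Contact at TCP z = 90.0, which is 48 mm above the 42.0 grasp height, so the lid is seated. Release.

Call:
{"fn": "carry_out", "kwargs": {
  "xyz": [
    [0,0,-0.01],
    [0,0,0],
    [0,0,0],
    [0,0,0],
    [0,0,0],
    [0,0,0]
  ],
  "dr": [
    [0,0,0],
    [0,0,0],
    [0,0,0],
    [0,0,0],
    [0,0,0],
    [0,0,0]
  ],
  "gripper": 0.2
}}

```text
time: 23.08
tool_pos: [515.3, -193.7, 89.2]
tcp_rot: [3.142, 0.0, 0.313]
contact_force: [-0.8, 0.4, -0.2]
grip_width: 55.1
```

Call:
{"fn": "carry_out", "kwargs": {
  "xyz": [
    [0,0,-0.1],
    [0,0,-0.3],
    [0,0,-0.5],
    [0,0,-0.6],
    [0,0,-0.5],
    [0,0,-0.3],
    [0,0,-0.1],
    [0,0,0]
  ],
  "dr": [
    [0,0,0],
    [0,0,0],
    [0,0,0],
    [0,0,0],
    [0,0,0],
    [0,0,0],
    [0,0,0],
    [0,0,0]
  ]
}}

```text
time: 24.08
tool_pos: [515.2, -193.7, 233.2]
tcp_rot: [3.141, -0.0, 0.313]
contact_force: [0.7, 0.2, -0.5]
grip_width: 55.2
```

Call:
{"fn": "carry_out", "kwargs": {
  "xyz": [
    [0,-0.3,0],
    [0,-0.7,0],
    [0,-0.8,0],
    [0,-0.8,0],
    [0,-0.8,0],
    [0,-0.6,0],
    [0,-0.2,0],
    [0,0,0]
  ],
  "dr": [
    [0,0,0],
    [0,0,0],
    [0,0,0],
    [0,0,0],
    [0,0,0],
    [0,0,0],
    [0,0,0],
    [0,0,0]
  ]
}}

```text
time: 25.08
tool_pos: [437.4, 46.6, 233.0]
tcp_rot: [3.141, 0.001, 0.314]
contact_force: [0.6, -0.5, -0.5]
grip_width: 55.6
```

```bash
python3 -c "
from h import *
import cv2
for n in ('top','scene'):
  c=capture(n); cv2.imwrite(f'pics/{n}8.png',c['image'])
  if n=='top': cv2.imwrite('pics/z_top8.png',cv2.resize(c['image'][180:280,350:490],None,fx=5,fy=5,interpolation=cv2.INTER_CUBIC))
  if n=='scene': cv2.imwrite('pics/z_scene8.png',cv2.resize(c['image'][100:210,240:370],None,fx=5,fy=5,interpolation=cv2.INTER_CUBIC))
"
```

```text
(no output)
```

View pics/z_top8.png

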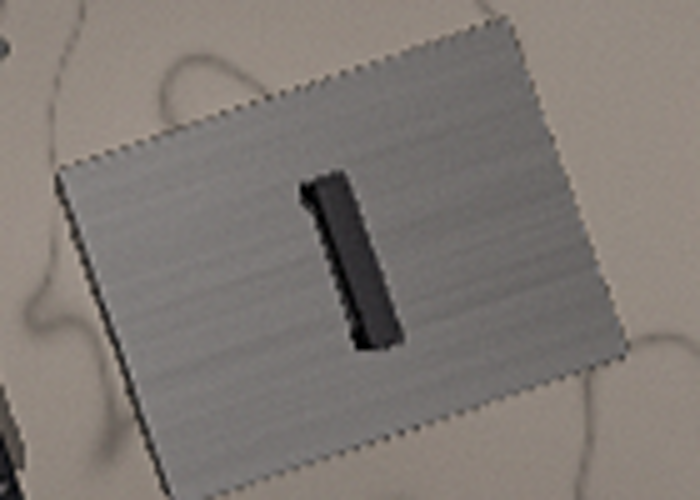

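View pics/top8.png

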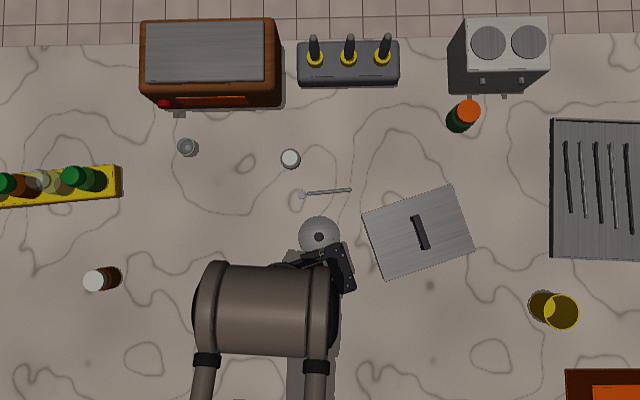

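View pics/z_scene8.png

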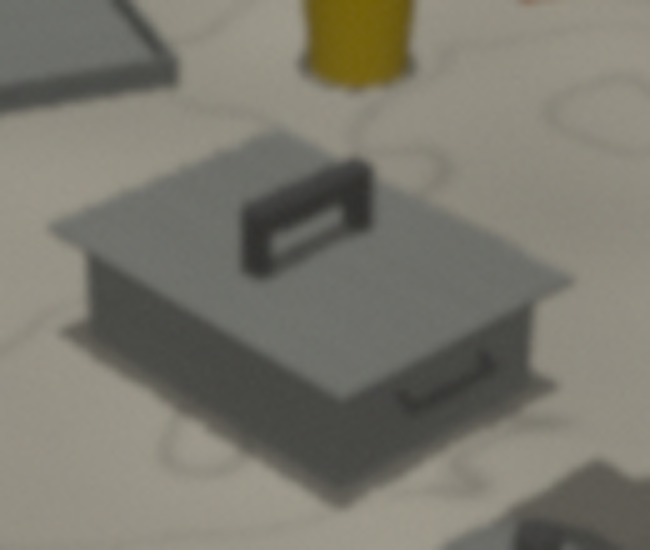

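The scene view shows the lid sitting flat on the rim with even overhang. In the top view the round lid's knob is still at (319,237). One numeric check of the lid corners in the top view at z=60, then hand in.

```bash
python3 -c "
from h import *
rep('lid',zc([(57,172),(508,15),(627,355),(170,502)],350,180,5,60))
o=get_obs();print(o['time'],o['contact_force'].round(1),abs(o['dq']).max())
close_job()"
```

```text
lid centre [ 514.7 -193.1] edges [194.3 144.3 192.7 139.6] ang [ -71.7 -163.1  106.9   17.6]
25.175 [-0.5  0.6  0. ] 0.015388296618558643
the job is handed in; nothing more can be done
```

The bur block is standing upright on the free part of the tin's floor, and the rectangular lid is on the tin. I handed the job in at about 25 s; no verdict was reported.

- **Bur block:** I lowered it until it touched the floor (about 5 N) and let go. The wrist picture afterwards showed it upright, clear of the walls and instruments. I could not see it again once the lid was on.
- **Lid:** It touched the rim at exactly 48 mm above the height at which I gripped it, which is the seat height. In the last top view its centre is about 1 mm from the tin's and its turn agrees to about 1°. The scene view shows it flat on the rim all round.
- **Other checks:** The round lid's knob is still at its starting pixel, and the gripper is open and clear of everything.
- **Disagreements:** Position estimates from the two cameras differed by 1–2 mm. The block also slid a few millimetres when it was first gripped. Neither affected the result.

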